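# Swing the bail stand of the portable display over centre, then hold the display upright

## Task

The portable display has been left leaning, screen inwards, against the block warmer. First, while it still leans there, swing its carrying bail back and down over centre until it snaps out against its stop as the rear stand; then take the display by its top edge, bring it upright on its round foot strip, clear of the warmer, and finish while still gripping it there, so that it cannot tip while a colleague plugs in its leads. Keep the foot strip on the bench, do not let the display fall, and leave the other things on the bench where they are.

Things in the scene. Friction and masses are not known exactly. Their poses are not given: they have to be found in the camera images.
- display: portable flat display: grey housing 230 wide (own x -115..115) x 22 thick (y -11..11) x 158 high (z 10..168), 0.9 kg with bail. Origin: centre of its underside; own z up the panel, +y the screen side (to the warmer), -y the back with vents. Loose; leans about 18 degrees on the warmer's upper edge by its own weight alone; over 1 N of pull at its top tips it
- bail (a joint): U of 10 mm steel rod hinged on side hubs, axis along the display's own x at own (y, z) = (0, 40); crossbar 160 from the axis. 0 = folded in the display's plane, crossbar above the top edge; grows as it swings to own -y and down; stop at 1.65 rad, square to the back. Over-centre spring: back to 0 below about 0.3 rad, above 0.5 it goes to 1.65 by itself in under 1 s; 0.5 N at the bar starts it
- bail_grip (a point): middle of the bail's crossbar, on the axis of a dark rubber sleeve 16 in diameter, 140 long along the display's own x. Folded, its axis is 32 above the housing's top edge (24 of free gap); it can be pushed from the screen side or pinched. When out, it stops the display only at about 7 degrees of backward lean
- top_edge (a point): middle of the top edge of the display's housing, own (0, 0, 168); pinch the edge from above, 22 thick. Fingers reaching 27 down the leaning panel still clear the warmer's top by about 20. A firm pinch (15 N) turns the panel with the gripper
- foot_a (a point): end (own x = -95) of the display's round rubber foot strip, radius 6, on its axis (own z = 6): 6 above the bench when standing. The strip runs along own x; the display rocks freely on it and cannot stand alone
- foot_b (a point): the other end (own x = +95) of the foot strip, on its axis
- warmer: white dry-block warmer, 220 (own x) x 170 (own y) x 90 high, fixed; origin at the centre of its underside. The display leans on its -y side, its foot strip about 39 mm from that side
- dishes: stack of three clear dishes with lids, 63 in diameter, 45 high, standing on the warmer's far part; a bystander
- tip_box: grey box of pipette tips, 120 x 82 x 56, beside the warmer's end; a bystander
- tube_rack: white tube rack, 80 x 200 x 50, tubes up to 95 high; a bystander beyond the reach of the bail
- pen_cup: dark cup with pens, 72 in diameter, 85 high, pens to 145; a bystander
- medium_bottle: glass bottle, 60 in diameter, 125 high; a bystander
- mouse: computer mouse, 105 x 60 x 32; a bystander
- pipette: hand pipette lying down, 250 long, 34 high; a bystander

How it is judged (in metres and radians):
On the way, in this order (a step that is already met when the one before it is completed fails the run):
1. the bail is swung out to its stop while the display still leans on the warmer (value of joint bail above 1.5 rad and angle between display's own z axis and vertical above 0.17 rad and y of top_edge in the frame of warmer above -0.11 m), for 0.2 s.
2. the display is gripped near its top edge and upright, clear of the warmer, the bail still out (angle between display's own z axis and vertical below 0.09 rad and contact force between the fingers and display above 2 N and contact force between display and warmer below 0.2 N and value of joint bail above 1.5 rad and z of the grasp point in the frame of display above 0.12 m and y of the grasp point in the frame of display between -0.02 and 0.02 m), for 0.2 s.
At the end, for the whole second after the job is handed in: The display is gripped by the fingers near its top edge (more than 2 N, the point between the pads over 120 mm up the panel), within 5 degrees of upright and at rest, foot strip on the bench (its axis below 12 mm), not touching the warmer, the bail out at its stop (above 1.5 rad) (all of step 2 and height (world z) of each of foot_a, foot_b below 0.012 m and linear speed of display below 0.02 m/s); the arm keeps its last pose, push and grip.
It fails at once if the display falls over (angle between display's own z axis and vertical above 0.6 rad).
It fails at once if the display is lifted off the bench (height (world z) of any of foot_a, foot_b above 0.03 m).
It fails at once if a bystander is disturbed (distance of any of dishes, tip_box, tube_rack, pen_cup, medium_bottle, mouse, pipette from where it was at the start of the episode above 0.03 m).
It also fails if it takes over 51 s, if anything falls off the work surface, if the arm or the gripper's body presses on something with over 40 N, if the wrist force passes 120 N, or if a joint passes its speed limit or range.

## Robot

A 6-joint arm with a two-finger parallel gripper is mounted at the origin on the work surface. World frame = base frame: x ahead of the robot, y to its left, z up, the work surface at z = 0. Lengths are in m, angles in degrees, forces in N, time in s.
With the tool pointing down it reaches from about 0.3 to 0.875 m from the base axis. Payload 4.2 kg.
Tool frame: the origin (TCP) lies at the very end of the fingers, on their centre line; the grasp point (between the pads) lies 19 mm behind it; z points along the fingers, y is the line along which they close (so a half turn about z gives the same grasp; the last joint's range is limited). The gripper opens to 85 mm and grips with 20 to 120 N. Pads are 22 mm wide; open, the fingers measure 114 mm over their backs; the gripper's body (76 mm by 85 mm) begins 54 mm behind the grasp point. The pads swing forward as they close: fully open they stand 13 mm farther back than shut.
Start: joints at [72.766, 18.312, 89.639, -0, 72.044, -1.146], TCP at [0.159, 0.552, 0.231] pointing down, gripper open.
Joint ranges: [-177.97, 177.97], [-48.28, 115.42], [12.27, 149.76], [-77.06, 257.06], [2.81, 150.46], [-146.56, 146.56]. Speed limits (degrees/s): [147.25, 147.25, 180, 180, 180, 180].

## Interface

Orientations are given as [roll, pitch, yaw] about the fixed x, y, z axes, in that order (R = Rz(yaw) Ry(pitch) Rx(roll)).
In Python, from plant import monitor, optics, job gives the robot as it stands.
- The arm moves only by the tool jog_arm, never from a script. Its argument "rows" is one flat list of numbers, 7 for each row, row after row: the opening, from -1 (shut) to 1 (fully open), then the shift along the tool's x, y, z in m, then the turn, a rotation vector about the tool's x, y, z in degrees. A call has 1 to 12 rows; each row shifts and turns the commanded pose from where the row before left it, along the tool's axes as they then stand; what a row does not reach is not made up. A row lasts 1/10 s, in which the tool goes at most 50 mm and 8.59 degrees, less where a joint would pass 70% of its speed; a pose out of reach is approached as far as the arm can. A call with a gripper value outside its range is refused whole. The fingers move at their own pace and stop on an object; "newtons" is the grip in N (left out, the last holds). Time passes only in rows, so rows that do not move let the fingers close. It gives the time, the measured TCP pose, the force, the opening and the grip force at its end, in the units of the state.
- monitor.get_state(): the state, without advancing time (a new reading comes with each control period).
- optics.snapshot(name): name is "scene" or "top" or "wrist"; returns (picture, depth): 480x640x3 uint8, red, green, blue; 480x640 float32, m along the optical axis (not along the pixel's ray), 0 where there is no reading.
- optics.camera_info(name): a dict with "K" (3x3 intrinsics, pixels), "pose" (4x4, takes a point from camera to world coordinates). Camera axes: x right, y down, z forward; pixel columns grow to the right and rows downward; lengths in m; the calibration is good to about 2 mm. The wrist camera is an equidistant fisheye: a pixel r from the principal point sees the ray r / f radians off the axis. A picture is of the moment at which its call begins: read the wrist's pose just before it. camera_info takes no time and is no camera call; for the wrist camera it gives the pose at the moment of the call.
- job.sign_off(): hands the job in; it is judged then, once.
The state is a dict: "t": time; "joint_pos": joint angles; "qvel": joint speeds; "joint_torque": joint torques, N m; "position": TCP position; "ee_rot": TCP orientation; "wrist_force": force on the tool from outside, world axes, zero at the start; "moment": the same for the moment, N m; "opening": finger opening in m; "gripper_force": force on a finger pad.
Only numpy, scipy, OpenCV 4.12 (cv2) and the standard library are available. Lean on these libraries where they do the work, as an engineer would, in place of code of your own. Each camera call takes 0.05 s, during which the arm holds its last target. There are 200 camera calls.

## Working session

There is one attempt and no reset: what is moved stays moved. The work goes in short steps, Python scripts to look and compute and a tool call to move; the robot and the scene stay as the last step left them, time stands still between calls to the robot, and variables do not carry over. Pictures are saved under pics/ and viewed, at most 10 in all, crops included, and the job is handed in when it is done.

Besides the shell and the picture viewer there is one more tool, called after "Request:" as name(argument=value, ...), one argument or row to a line, values as JSON. jog_arm: Moves the arm, as the interface text tells. Its arguments: {"type":"object","properties":{"rows":{"type":"array","items":{"type":"number"}},"newtons":{"type":"number"}},"required":["rows"]}

```bash
mkdir -p pics
python3 - <<'E'
from plant import monitor, optics, job
import cv2,numpy as np
print(monitor.get_state())
for n in ("scene","top"):
    p,d=optics.snapshot(n); cv2.imwrite(f"pics/{n}0.png",p[:,:,::-1]); np.savez(f"pics/{n}0.npz",p=p,d=d,**optics.camera_info(n))
    print(optics.camera_info(n))
E
```

```text
{'t': 0.0, 'joint_pos': array([ 7.27638998e+01,  1.83522826e+01,  8.97068357e+01, -1.69831583e-03,
        7.20428469e+01, -1.14769237e+00]), 'qvel': array([-0.05904598, -0.06837629, -0.0127147 ,  0.01431445,  0.12266556,
       -0.17548405]), 'joint_torque': array([ 2.35558895e-03, -4.15532863e+01, -2.34167504e+01,  2.02623914e-04,
        8.16480402e-03, -6.89492751e-06]), 'position': array([0.15922907, 0.55202147, 0.23047291]), 'ee_rot': array([-1.79898023e+02, -4.27999914e-04,  1.63912117e+02]), 'wrist_force': array([ 0.03233296,  0.03358676, -0.13265156]), 'moment': array([0.06022226, 0.01909602, 0.03712733]), 'gripper_force': 0.0, 'opening': 0.08535107350029203}
{'K': array([[452.37965817,   0.        , 320.25043   ],
       [  0.        , 452.37965817, 234.54805203],
       [  0.        ,   0.        ,   1.        ]]), 'pose': array([[-0.16761519,  0.60681798, -0.7769666 ,  1.62509831],
       [ 0.9858449 ,  0.1062651 , -0.12968255,  0.1870568 ],
       [ 0.00387073, -0.78770532, -0.61604005,  0.99501447],
       [ 0.        ,  0.        ,  0.        ,  1.        ]])}
{'K': array([[444.25667699,   0.        , 308.75794592],
       [  0.        , 444.25667699, 239.55779326],
       [  0.        ,   0.        ,   1.        ]]), 'pose': array([[-0.00754221, -0.99673996,  0.08032785,  0.4286533 ],
       [-0.99982392,  0.00613638, -0.0177336 ,  0.03438221],
       [ 0.01718287, -0.08044745, -0.99661073,  1.35533803],
       [ 0.        ,  0.        ,  0.        ,  1.        ]])}
```

View pics/scene0.png

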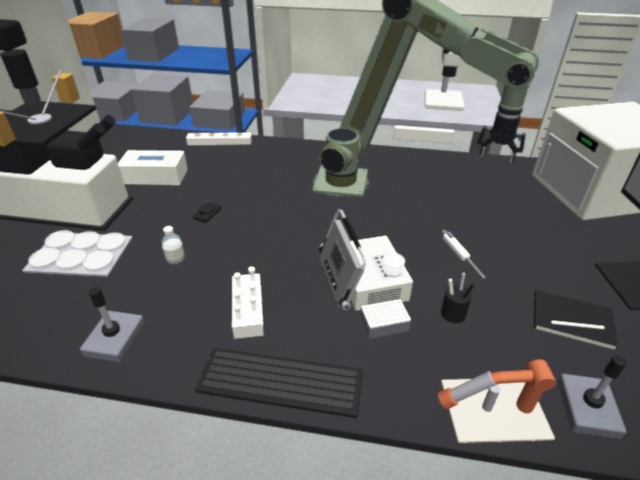

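View pics/top0.png

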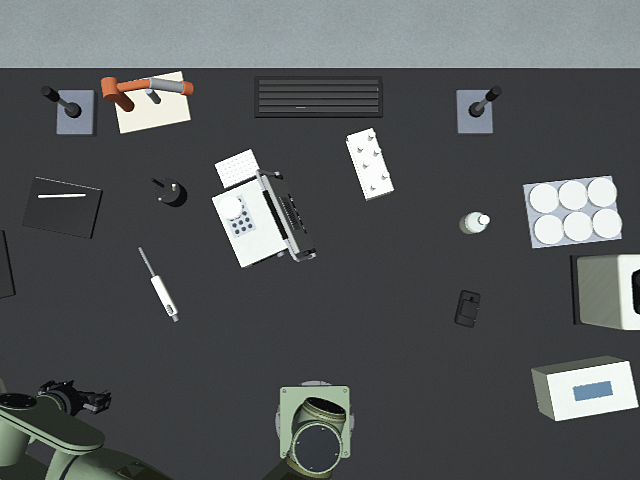

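The scene view shows the display near (343,260) leaning on the warmer at (375,270). In the top view the warmer is centred near (248,222), with the display on its right from (265,175) to (310,255) and the sleeve near (273,215).

```bash
cat > h.py <<'E'
import numpy as np,cv2
def cloud(n):
    f=np.load(f"pics/{n}.npz");K=f["K"];d=f["d"];T=f["pose"]
    v,u=np.mgrid[:480,:640]
    c=np.stack([(u-K[0,2])/K[0,0]*d,(v-K[1,2])/K[1,1]*d,d],-1)
    return f["p"],d,c@T[:3,:3].T+T[:3,3]
E
python3 - <<'E'
from h import *
p,d,X=cloud("top0")
cv2.imwrite("pics/c.png",cv2.resize(p[140:280,190:330,::-1],(600,600),interpolation=cv2.INTER_CUBIC)[:, :])
roi=np.zeros(d.shape,bool);roi[140:280,190:330]=1
m=roi&(abs(X[...,2]-.09)<.006)&(p.min(-1)>150)
q=X[m][:,:2].astype(np.float32);r=cv2.minAreaRect(q);print("warmer top",r,X[m].mean(0),len(q)); print(cv2.boxPoints(r))
m=roi&(X[...,2]>.15);q=X[m]
h=q[:,2];print(len(q),np.percentile(h,[5,50,95,100]))
for lo,hi in((.15,.165),(.165,.18),(.18,.21)):
    s=q[(h>lo)&(h<hi)]
    if len(s)>5:print(lo,hi,len(s),s.mean(0),cv2.minAreaRect(s[:,:2].astype(np.float32)))
E
```

```text
warmer top ((0.5857363939285278, 0.17282307147979736), (0.21925494074821472, 0.16503405570983887), 23.0794677734375) [0.57365163 0.17523339 0.08974424] 3065
[[0.45253596 0.20576082]
 [0.51723063 0.05393575]
 [0.7189368  0.13988532]
 [0.65424216 0.2917104 ]]
1135 [0.15468723 0.17495107 1.35533803 1.35533803]
0.15 0.165 540 [0.59328345 0.08806861 0.15908323] ((0.5945927500724792, 0.0889897346496582), (0.27174168825149536, 0.019870862364768982), 23.55037498474121)
0.165 0.18 35 [0.5817838  0.08628686 0.16985781] ((0.5932163596153259, 0.091000035405159), (0.27232784032821655, 0.01738419197499752), 22.66411018371582)
0.18 0.21 480 [0.58779746 0.10247437 0.19450054] ((0.5889689922332764, 0.10322092473506927), (0.2616907060146332, 0.015534301288425922), 23.603809356689453)
```

View pics/c.png

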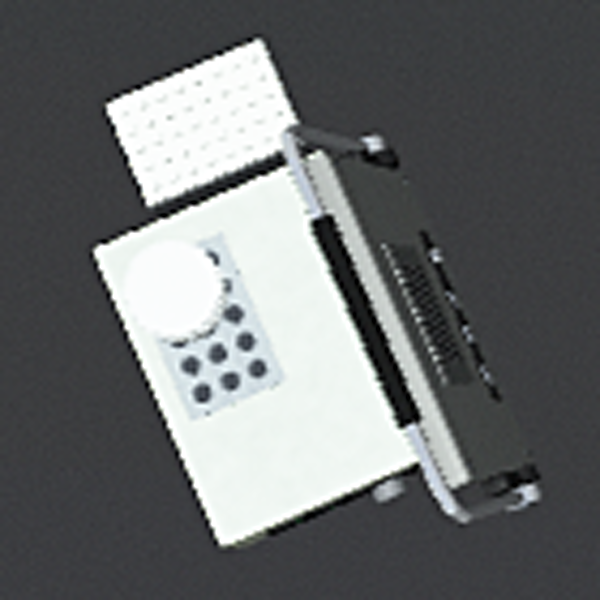

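Request:
jog_arm(
  rows=[-1,0,0,0,0,0,-7.88,-1,0,0,0,0,0,-7.88,-1,0,0,0,0,0,-7.88,-1,0,0,0,0,0,-7.88,-1,0,0,0,0,0,-7.88,-1,-0.0155,-0.0389,0,0,0,0,-1,-0.0155,-0.0389,0,0,0,0,-1,-0.0155,-0.0389,0,0,0,0,-1,-0.0155,-0.0389,0,0,0,0,-1,-0.0155,-0.0389,0,0,0,0,-1,-0.0155,-0.0389,0,0,0,0,-1,-0.0155,-0.0389,0,0,0,0],
)

```text
t: 1.3
position: [0.3675, 0.3439, 0.2311]
ee_rot: [-180.0, -0.0, -156.7]
wrist_force: [0.7, -0.3, -0.4]
opening: 0.0005
gripper_force: 0.0
```

Request:
jog_arm(
  rows=[-1,-0.0155,-0.0389,0,0,0,0,-1,-0.0155,-0.0389,0,0,0,0,-1,-0.0155,-0.0389,0,0,0,0,-1,-0.0155,-0.0389,0,0,0,0,-1,-0.0155,-0.0389,0,0,0,0,-1,-0.0155,-0.0389,0,0,0,0,-1,-0.0155,-0.0389,0,0,0,0,-1,0,0,0,0,0,0,-1,0,0,0,0,0,0,-1,0,0,0,0,0,0],
)

```text
t: 2.3
position: [0.5733, 0.1388, 0.231]
ee_rot: [180.0, -0.1, -156.7]
wrist_force: [-0.3, 0.1, 0.6]
opening: -0.0002
gripper_force: 0.0
```

Request:
jog_arm(
  rows=[-1,0,0,0.0138,0,0,0,-1,0,0,0.0138,0,0,0,-1,0,0,0.0138,0,0,0,-1,0,0,0.0138,0,0,0,-1,0,-0.005,0,0,0,0,-1,0,-0.005,0,0,0,0,-1,0,-0.005,0,0,0,0,-1,0,-0.005,0,0,0,0,-1,0,-0.005,0,0,0,0,-1,0,-0.005,0,0,0,0,-1,0,-0.005,0,0,0,0,-1,0,-0.005,0,0,0,0],
)

```text
t: 3.5
position: [0.5902, 0.101, 0.1762]
ee_rot: [180.0, 0.0, -156.7]
wrist_force: [-0.9, -0.0, -0.4]
opening: -0.0004
gripper_force: 0.2
```

Run:
```python
from plant import monitor, optics
import cv2,numpy as np
print(monitor.get_state()['position'])
p,d=optics.snapshot("scene"); cv2.imwrite("pics/s1.png",cv2.resize(p[170:340,280:480,::-1],(700,595),interpolation=cv2.INTER_CUBIC))
```

```text
[0.59017702 0.10099261 0.17615537]
```

View pics/s1.png

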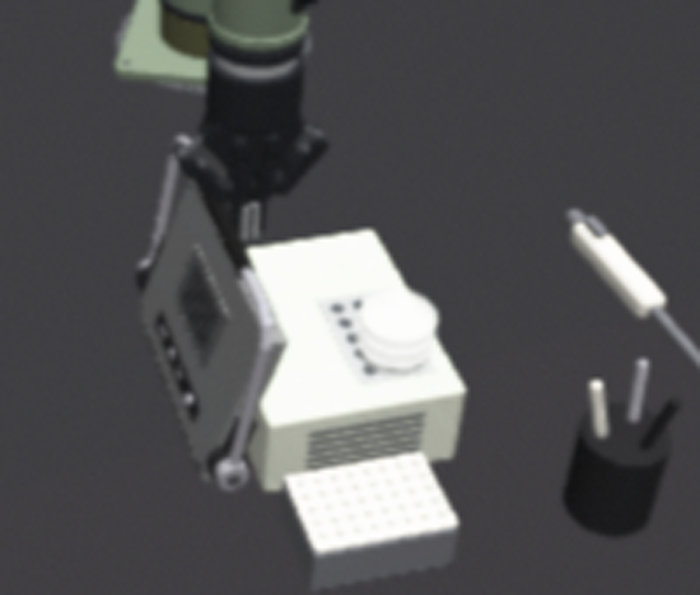

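The fingers at crop (250,215) stand just behind the sleeve at (225,240), on the warmer side; the display is still leaning. I'll keep pushing.

Request:
jog_arm(
  rows=[-1,0,-0.005,0,0,0,0,-1,0,-0.005,0,0,0,0,-1,0,-0.005,0,0,0,0,-1,0,-0.005,0,0,0,0,-1,0,-0.005,0,0,0,0,-1,0,-0.005,0,0,0,0,-1,0,-0.005,0,0,0,0,-1,0,-0.005,0,0,0,0],
)

```text
t: 4.35
position: [0.606, 0.0643, 0.1761]
ee_rot: [180.0, 0.0, -156.7]
wrist_force: [0.3, 0.4, 0.2]
opening: 0.0001
gripper_force: 0.0
```

Run:
```python
from plant import monitor, optics
import cv2,numpy as np
print(monitor.get_state()['position'])
p,d=optics.snapshot("scene"); cv2.imwrite("pics/s2.png",cv2.resize(p[170:340,280:480,::-1],(700,595),interpolation=cv2.INTER_CUBIC))
```

```text
[0.60598094 0.06434483 0.17607105]
```

View pics/s2.png

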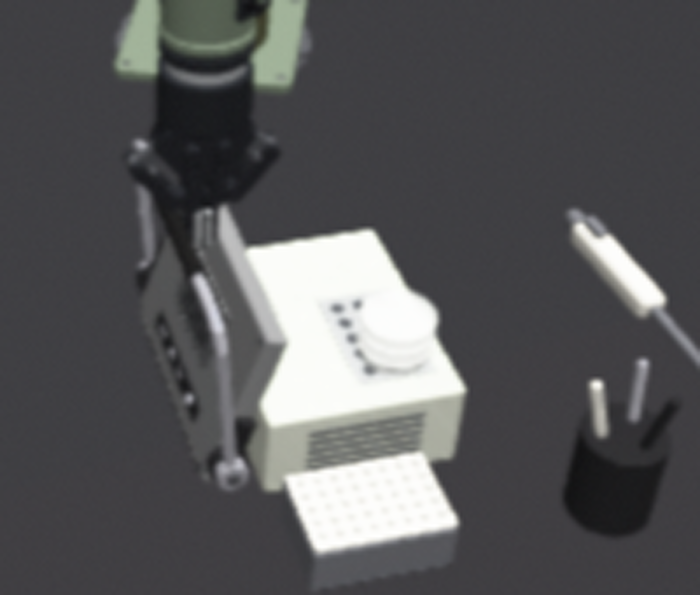

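The bail has swung out with the fingers (crossbar near crop (215,300)) and the display still leans on the warmer. I'll push on past centre and wait for the snap.

Request:
jog_arm(
  rows=[-1,0,-0.005,0,0,0,0,-1,0,-0.005,0,0,0,0,-1,0,-0.005,0,0,0,0,-1,0,-0.005,0,0,0,0,-1,0,-0.005,0,0,0,0,-1,0,-0.005,0,0,0,0,-1,0,0,0,0,0,0,-1,0,0,0,0,0,0,-1,0,0,0,0,0,0,-1,0,0,0,0,0,0],
)

```text
t: 5.4
position: [0.6176, 0.0374, 0.1761]
ee_rot: [180.0, 0.0, -156.7]
wrist_force: [0.9, 0.3, -1.0]
opening: -0.0
gripper_force: 0.0
```

Run:
```python
from plant import monitor, optics
import cv2,numpy as np
print(monitor.get_state()['position'])
p,d=optics.snapshot("scene"); cv2.imwrite("pics/s3.png",cv2.resize(p[170:340,280:480,::-1],(700,595),interpolation=cv2.INTER_CUBIC))
```

```text
[0.6175959  0.03740514 0.17611894]
```

View pics/s3.png

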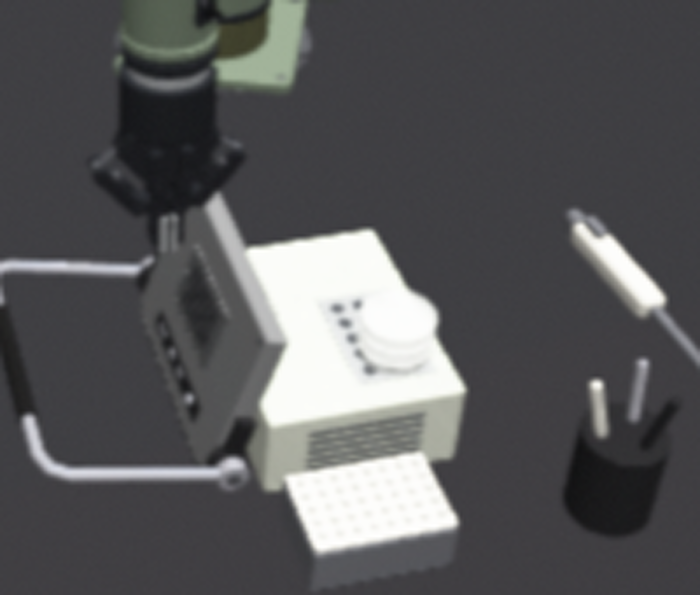

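The bail is fully out (crossbar at crop (10,360)) and the display is still leaning on the warmer. Next I raise, open the fingers and measure the panel.

Request:
jog_arm(
  rows=[-1,0,0,-0.03,0,0,0,-1,0,0,-0.03,0,0,0,-1,0,0,-0.03,0,0,0,1,0,0,-0.03,0,0,0,1,0,0,0,0,0,0],
)

```text
t: 5.95
position: [0.6195, 0.0374, 0.3012]
ee_rot: [-179.8, 0.5, -156.7]
wrist_force: [0.8, 0.6, 0.9]
opening: 0.0282
gripper_force: 0.0
```

Run:
```python
from plant import monitor, optics
from h import *
s=monitor.get_state();print(s['position'],s['joint_pos'])
for n in ("scene","top"):
    p,d=optics.snapshot(n);np.savez(f"pics/{n}1.npz",p=p,d=d,**optics.camera_info(n))
    p,d,X=cloud(n+"1")
    u=np.array([.9184,.3955,0]);nn=np.array([-.3955,.9184,0])
    x=X@u-.5815;y=X@nn;z=X[...,2]
    # back face
    # top face region: profile y,z by bins
    m=(abs(x)<.1)&(z>.02)&(z<.2)&(y>-.24)&(y<-.12)&(d>0)
    Q=np.c_[x[m],y[m],z[m]]
    b=Q[(Q[:,2]>.07)&(Q[:,2]<.145)&(Q[:,1]<-.15)]
    for i in range(5):
        A=np.c_[b[:,0],b[:,2],np.ones(len(b))];c,*_=np.linalg.lstsq(A,b[:,1],rcond=None)
        r=b[:,1]-A@c;b=b[abs(r)<max(2*np.std(r),.0015)]
    print(n,"y=%.4f x+%.4f z+%.4f"%tuple(c),"lean",np.degrees(np.arctan(c[1])),len(b),np.std(r))
    t=Q[(Q[:,2]>.15)&(Q[:,2]<.18)]
    print("top z pct",np.percentile(t[:,2],[5,25,50,75,95]),"y",np.percentile(t[:,1],[5,25,50,75,95]))
    m=(abs(y+.153)<.03)&(z>.145)&(z<.175)&(abs(x)<.16);print("x ext",np.percentile(x[m],[1,99]))
```

```text
[0.61953935 0.03744498 0.30124807] [ 2.39315127e+00  2.04287235e+01  7.65036771e+01  7.75217161e-03
  8.25114158e+01 -1.10932518e+02]
scene y=0.0056 x+0.3364 z+-0.2117 lean 18.59490796631724 666 0.0014234541965646883
top z pct [0.15188667 0.158283   0.16078835 0.16275205 0.16469042] y [-0.16035131 -0.15748593 -0.1519568  -0.14444541 -0.13870317]
x ext [-0.10661566  0.11754281]
top y=-0.0172 x+0.3489 z+-0.2165 lean 19.236200398907663 305 0.0010050922185832164
top z pct [0.15319416 0.1570837  0.1592558  0.16116435 0.16382505] y [-0.16228453 -0.15782075 -0.15208479 -0.14569188 -0.1406249 ]
x ext [-0.08134958  0.11185382]
```

Request:
jog_arm(
  rows=[1,0,0.036,0,0,0,0,1,0,0.036,0,0,0,0,1,0,0.036,0,0,0,0,1,0,0,0,6.17,0,0,1,0,0,0,6.17,0,0,1,0,0,0,6.17,0,0,1,0,0,0.032,0,0,0,1,0,0,0.032,0,0,0,1,0,0,0.032,0,0,0,1,0,0,0,0,0,0,1,0,0,0,0,0,0],
)

```text
t: 7.15
position: [0.5866, 0.1083, 0.2043]
ee_rot: [-161.5, -0.1, -156.7]
wrist_force: [-0.1, 1.2, 0.7]
opening: 0.0857
gripper_force: 0.0
```

Run:
```python
from plant import monitor, optics
from h import *
from scipy.spatial.transform import Rotation as Ro
s=monitor.get_state();P=s['position'];print(P,s['opening'],s['joint_pos'])
R=Ro.from_euler('xyz',s['ee_rot'],degrees=True).as_matrix()
u=np.array([.9184,.3955,0]);n=np.array([-.3955,.9184,0])
print("R",R)
tgt=.5835*u-.1586*n+np.array([0,0,.134])
print("shift in tool",R.T@(tgt-P)); zt=-R[:,2];print("tilt",np.degrees(np.arctan2(zt@n,zt[2])))
p,d=optics.snapshot("wrist"); cv2.imwrite("pics/w1.png",p[:,:,::-1])
```

```text
[0.58655492 0.10831652 0.20429748] 0.08566526549270556 [ 19.06580358  20.75456628  92.46012561 -20.13214724  66.84016271
 -86.26021162]
R [[-0.91844139 -0.37581869  0.1233926 ]
 [-0.39555006  0.87073366 -0.29216955]
 [ 0.00236068 -0.31714856 -0.94837293]]
shift in tool [-0.00206335 -0.00243826  0.07493456]
tilt 18.48962996896026
```

View pics/w1.png

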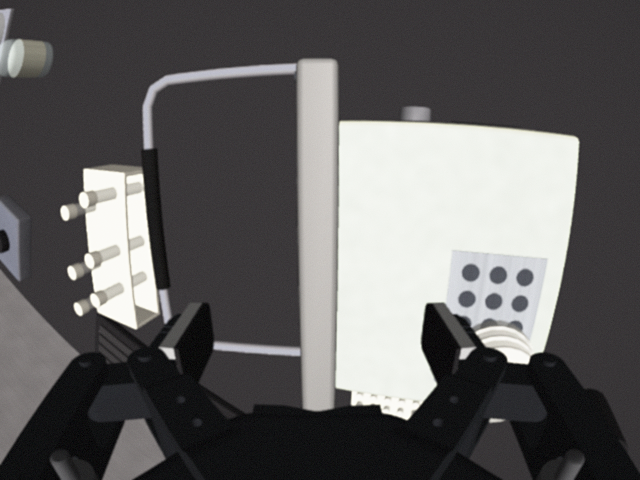

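The wrist view shows the panel's top edge as a vertical strip at columns 298–338. It is centred between the fingertips (about 210 and 425) and square to them, so I can advance straight.

Request:
jog_arm(
  rows=[1,0,0,0.02,0,0,0,1,0,0,0.02,0,0,0,1,0,0,0.015,0,0,0,1,0,0,0.01,0,0,0,1,0,0,0.008,0,0,0,1,0,0,0,0,0,0,1,0,0,0,0,0,0],
)

```text
t: 7.9
position: [0.5967, 0.0874, 0.1366]
ee_rot: [-161.5, 0.1, -156.7]
wrist_force: [0.8, 0.2, 0.2]
opening: 0.0855
gripper_force: 0.0
```

Request:
jog_arm(
  rows=[0.2,0,0,0,0,0,0,-0.1,0,0,0,0,0,0,-0.3,0,0,0,0,0,0,-0.4,0,0,0,0,0,0,-0.45,0,0,0,0,0,0,-0.5,0,0,0,0,0,0,-0.6,0,0,0,0,0,0,-1,0,0,0,0,0,0,-1,0,0,0,0,0,0,-1,0,0,0,0,0,0,-1,0,0,0,0,0,0,-1,0,0,0,0,0,0],
  newtons=30,
)

```text
t: 9.1
position: [0.5961, 0.0873, 0.136]
ee_rot: [-161.5, 0.0, -156.7]
wrist_force: [-3.1, 3.3, 2.8]
opening: 0.0217
gripper_force: 30.5
```

Run:
```python
from plant import monitor, optics
from h import *
from scipy.spatial.transform import Rotation as Ro
s=monitor.get_state();P=s['position'];print(s)
R=Ro.from_euler('xyz',s['ee_rot'],degrees=True).as_matrix()
u=np.array([.9184,.3955,0]);n=np.array([-.3955,.9184,0]);print(P@u,P@n)
zt=-R[:,2];print("tilt",np.degrees(np.arctan2(zt@n,zt[2])))
p,d=optics.snapshot("scene"); cv2.imwrite("pics/s4.png",cv2.resize(p[170:340,280:480,::-1],(700,595),interpolation=cv2.INTER_CUBIC))
```

```text
{'t': 9.1, 'joint_pos': array([ 16.80689438,  24.3173745 ,  97.58127724, -21.83514943,
        57.87018416, -84.81728003]), 'qvel': array([ 0.06177771,  0.03121805, -0.02876211, -0.02058083,  0.04086129,
       -0.02453728]), 'joint_torque': array([-2.42052667e+00, -4.24421167e+01, -2.02383327e+01, -2.07453713e+00,
       -2.07536656e-02,  1.31815360e-01]), 'position': array([0.59611986, 0.08734103, 0.13597011]), 'ee_rot': array([-1.61516009e+02,  1.61207361e-02, -1.56696139e+02]), 'wrist_force': array([-3.14185414,  3.25400789,  2.80779545]), 'moment': array([0.76849993, 0.50635072, 0.07257344]), 'gripper_force': 30.50731211900711, 'opening': 0.0217072391617333}
0.5820198564951178 -0.15555140671897033
tilt 18.48294631458271
```

View pics/s4.png

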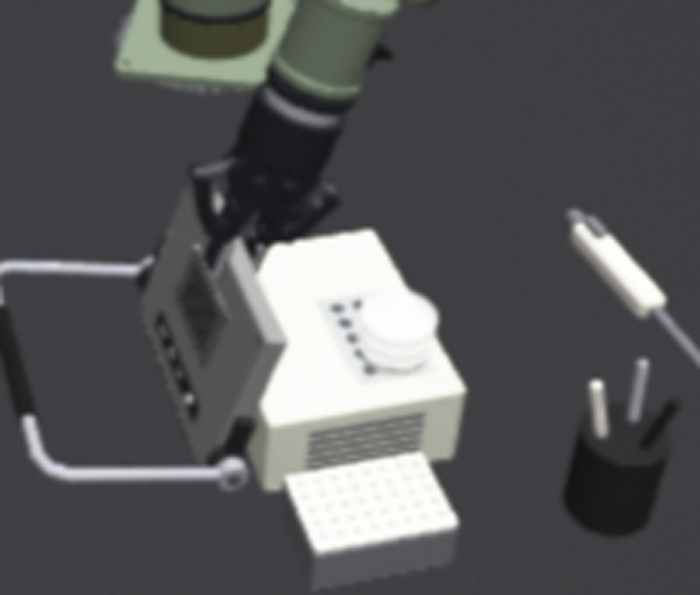

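The fingers hold the middle of the top edge near crop (235,240) at 30 N. The bail is out and the display still leans. Now I rotate it upright about the foot axis, 0.137 m below the TCP.

Request:
jog_arm(
  rows=[-1,0,-0.0051,0.0001,-2.05,0,0,-1,0,-0.0051,0.0001,-2.05,0,0,-1,0,-0.0051,0.0001,-2.05,0,0,-1,0,-0.0051,0.0001,-2.05,0,0,-1,0,-0.0051,0.0001,-2.05,0,0],
)

```text
t: 9.65
position: [0.6062, 0.0643, 0.1415]
ee_rot: [-171.8, 0.0, -156.7]
wrist_force: [0.1, 1.7, -0.6]
opening: 0.0211
gripper_force: 30.0
```

Request:
jog_arm(
  rows=[-1,0,-0.0051,0.0001,-2.05,0,0,-1,0,-0.0051,0.0001,-2.05,0,0,-1,0,-0.0051,0.0001,-2.05,0,0,-1,0,-0.0051,0.0001,-2.05,0,0,-1,0,0,0,0,0,0,-1,0,0,0,0,0,0,-1,0,0,0,0,0,0,-1,0,0,0,0,0,0],
)

```text
t: 10.45
position: [0.614, 0.0458, 0.1427]
ee_rot: [-179.9, -0.0, -156.7]
wrist_force: [1.3, 2.3, -3.4]
opening: 0.0216
gripper_force: 29.5
```

Run:
```python
from plant import monitor, optics
from h import *
s=monitor.get_state();P=s['position'];print(s['position'],s['ee_rot'],s['wrist_force'],s['moment'],s['gripper_force'],s['opening'])
p,d=optics.snapshot("scene");np.savez("pics/scene2.npz",p=p,d=d,**optics.camera_info("scene"))
cv2.imwrite("pics/s5.png",cv2.resize(p[170:340,280:480,::-1],(700,595),interpolation=cv2.INTER_CUBIC))
p,d,X=cloud("scene2")
u=np.array([.9184,.3955,0]);nn=np.array([-.3955,.9184,0]);print(P@u,P@nn)
x=X@u-.5815;y=X@nn;z=X[...,2]
m=(abs(x)<.1)&(z>.05)&(z<.13)&(y>-.25)&(y<-.17)&(d>0);b=np.c_[x[m],y[m],z[m]]
for i in range(6):
    A=np.c_[b[:,0],b[:,2],np.ones(len(b))];c,*_=np.linalg.lstsq(A,b[:,1],rcond=None)
    r=b[:,1]-A@c;b=b[abs(r)<max(2*np.std(r),.0015)]
print(c,"lean",np.degrees(np.arctan(c[1])),len(b))
```

```text
[0.61401053 0.04579839 0.14268244] [-1.79884782e+02 -1.36187176e-02 -1.56654085e+02] [ 1.29492254  2.26695413 -3.39051562] [ 0.34511228 -0.31186947 -0.10219855] 29.51078474521637 0.021618094478832856
0.5820205309217171 -0.2007799217087414
[ 0.00702039 -0.02852791 -0.20800806] lean -1.6340855337511022 293
```

View pics/s5.png

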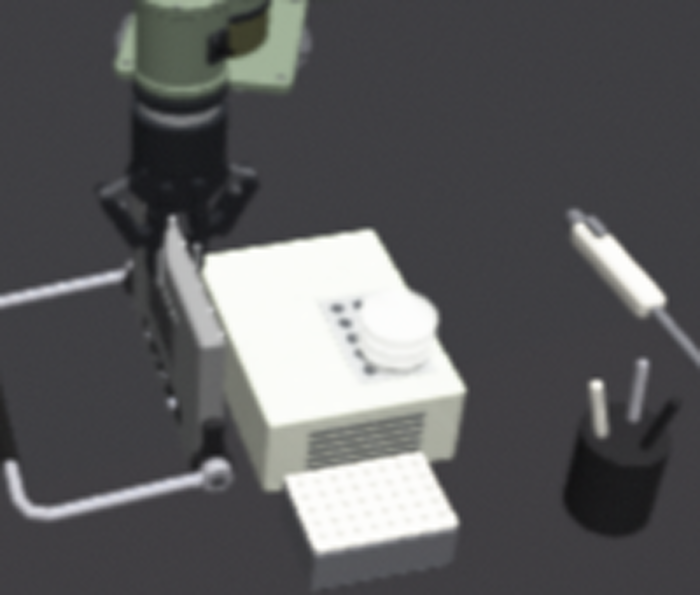

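The display stands upright in the gripper, clear of the warmer, with the bail out. The wrist force of −3.4 N in z is well under the display's weight, so the foot strip rests on the bench. I'll let it settle and hand in.

Request:
jog_arm(
  rows=[-1,0,0,0,0,0,0,-1,0,0,0,0,0,0,-1,0,0,0,0,0,0,-1,0,0,0,0,0,0],
)

```text
t: 10.9
position: [0.6139, 0.0457, 0.1428]
ee_rot: [-179.9, -0.0, -156.7]
wrist_force: [2.1, 1.0, -6.1]
opening: 0.0215
gripper_force: 29.5
```

```bash
python3 -c "
from plant import job
print(job.sign_off())"
```

```text
the job is handed in; nothing more can be done
None
```

I handed the job in at about 11 s: the bail is out as the rear stand, and the display is upright on its foot strip, clear of the warmer and gripped at its top edge with about 30 N. The sign-off returned no verdict.

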